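# Lock the missing quarter-turn stud into the light source cover

### The job

The white service cover of the microscope's light source is held by blue-winged quarter-turn studs, and one is missing. Take the blue-winged stud from the grey rack, line its key up with the cover's open slot, push it in until its disc lies flat on the cover, give it a quarter turn either way so that its wing stands across the slot like the other three, and let go. Leave the orange and the black fasteners where they are in the rack.

Things in the scene. Friction and masses are not known exactly. Their poses are not given: they have to be found in the camera images.
- stud_grip (a point): Loose stud, upright in any pocket of the grey rack. Point: centre of its blue wing, 40 mm long (x), 14 thick (y), 30 high; z up. Disc (48 dia, 4 thick) has its underside 29 mm below the point, resting on the rack. Under the disc: 10 mm round stem, 9 long; key bar 32 long (x, parallel to the wing), 10 wide, 8 high; wedge nose 5 (22 mm in all). Half-turn symmetric, 130 g, 2 mm play in its pocket.
- slot (a point): Open slot in the level white cover (6 mm thick, 90 mm above the bench) of the fixed light source. Point: slot centre at the cover's top; x along its length (42 mm), y its width (18), z up. Hollow below, 39 deep. The key enters with wing along x; disc down = stud_grip 29 mm above the point; it then turns freely, no stop. Locked like studs, 44 mm tall, stand 120 mm off along +x and 140 along +y.
- plug_grip (a point): Bystander: round-shanked plug with an orange wing of the same shape, in another pocket of the rack. Point: centre of its wing. The rack is fixed, 85 x 245 mm and 45 mm high, with three round pockets in a row, 80 mm apart.
- screw_grip (a point): Bystander: thumbscrew with a black round knob (diameter 34 mm, 30 mm high) in another pocket of the rack. Point: centre of its knob.
Things that resemble listed ones, but are neither listed nor needed, are in the scene too. Leave any pink, turquoise or yellow look-alike of the part that bears stud_grip alone.

How it is judged (in metres and radians):
At the end, for the whole second after the job is handed in: The blue-winged stud sits in the open slot, upright, its axis within 12 mm of the slot's centre, its disc down on the cover (within 4 mm), its wing across the slot (within about 23 degrees), and released; the orange and the black fasteners are within 30 mm of where they stood in the rack (horizontal distance between stud_grip and slot below 0.012 m and z of stud_grip in the frame of slot between 0.023 and 0.033 m and angle between the x axis of stud_grip and the y axis of slot, either way round below 0.4 rad and angle between stud_grip's own z axis and vertical below 0.15 rad and distance of each of plug_grip, screw_grip from where it was at the start of the episode below 0.03 m); the robot touches nothing.
It fails at once if the orange plug is taken from or knocked out of its place (moved 30 mm) (distance of plug_grip from where it was at the start of the episode above 0.03 m).
It fails at once if the black thumbscrew is taken from or knocked out of its place (moved 30 mm) (distance of screw_grip from where it was at the start of the episode above 0.03 m).
It also fails if it takes over 42 s, if anything falls off the work surface, if the arm or the gripper's body presses on something with over 40 N, if the wrist force passes 120 N, or if a joint passes its speed limit or range.

### The arm

A 6-joint arm with a two-finger parallel gripper is mounted at the origin on the work surface. World frame = base frame: x ahead of the robot, y to its left, z up, the work surface at z = 0. Lengths are in mm, angles in rad, forces in N, time in s.
With the tool pointing down it reaches from about 275 to 1000 mm from the base axis. Payload 8.4 kg.
Tool frame: the origin (TCP) lies at the very end of the fingers, on their centre line; the grasp point (between the pads) lies 19 mm behind it; z points along the fingers, y is the direction in which the jaws open and shut (so a half turn about z gives the same grasp; the last joint's range is limited). The gripper opens to 85 mm and grips with 20 to 120 N. Pads are 22 mm wide; open, the fingers measure 114 mm over their backs; the gripper's body (76 mm by 85 mm) begins 54 mm behind the grasp point. The pads swing forward as they close: fully open they stand 13 mm farther back than shut.
Start: joints at [1.339, 0.353, 1.633, -0, 1.155, -0.002], TCP at [142.363, 608.573, 231.281] pointing down, gripper open.
Joint ranges: [-2.63, 2.63], [-0.92, 2.1], [0.06, 2.66], [-1.3, 4.44], [0, 2.69], [-3.02, 3.02]. Speed limits (rad/s): [2.22, 2.22, 2.79, 3.14, 3.14, 3.14].

### API

Orientations are given as [roll, pitch, yaw] about the fixed x, y, z axes, in that order (R = Rz(yaw) Ry(pitch) Rx(roll)).
In Python, from rig import sense, grab_frame, sign_off, masks_of gives the robot as it stands. The module is installed in compiled form; this text tells all that it offers.
- The arm moves only by the shell command python3 -m inch 'ROWS' [FORCE]. ROWS is JSON, a list of rows, each an object of numbers: "gripper": the finger opening in m, from 0 to 0.0854; "tx", "ty", "tz": the shift along the tool's x, y, z in m; "spin": the turn about the tool's z in degrees. In form: [{"gripper": .., "tx": .., "ty": .., "tz": .., "spin": ..}, ...]. A call has exactly 8 rows; each row shifts and turns the commanded pose from where the row before left it, along the tool's axes as they then stand; what a row does not reach is not made up. A row lasts 1/10 s, in which the tool goes at most 50 mm and 8.59 degrees, less where a joint would pass 70% of its speed; a pose out of reach is approached as far as the arm can. A call is refused whole if a number of a shift passes 0.05 or a number of a turn 8.59, either way. A call with a gripper value outside its range is refused whole. The fingers move at their own pace and stop on an object; FORCE is the grip in N (left out, the last holds). Time passes only in rows, so rows that do not move let the fingers close, or fill a call up. It gives the time, the measured TCP pose, the force and the opening at its end, in the units of the state.
- sense(): the state, without advancing time (a new reading comes with each control period).
- grab_frame(name): name is "scene" or "top"; returns a dict with "pixels" (400x640x3 uint8, red, green, blue), "K" (3x3 intrinsics, pixels), "extrinsics" (4x4, takes a point from camera to world coordinates). Camera axes: x right, y down, z forward; pixel columns grow to the right and rows downward; lengths in mm; the calibration is good to about 2 mm. A picture is of the moment at which its call begins. There is no depth.
- sign_off(): hands the job in, once; it reports no verdict.
Trained networks look in the newest picture that a camera, given by its name, has taken for a name from the list of things; names that differ only in an ending like _2 or _b are one class to them, and where a whole thing is asked for, a point or a joint stands for the part that bears it (a point fixed in the world has none). Each returns a list of dicts, best first, with "conf" (0 to 1); they miss things now and then, are a little off and sometimes report something else, mostly with a low value. They report only what shows in the picture. A call takes as long as a camera call. They do not tell look-alikes from the thing itself.
- masks_of(camera, target): "pixels" (400x640 bool, what is visible of it) and "centre" ([row, column] in pixels, amid what is visible of it).
The state is a dict: "clock": time; "qpos": joint angles; "qvel": joint speeds; "joint_efforts": joint torques, N m; "eef_pos": TCP position; "tcp_rot": TCP orientation; "contact_force": force on the tool from outside, world axes, zero at the start; "wrist_torque": the same for the moment, N m; "opening": opening from 0.0 (shut) to 1.0 (fully open).
Only numpy, scipy, OpenCV 4.12 (cv2) and the standard library are available. Lean on these libraries where they do the work, as an engineer would, in place of code of your own. Each camera call takes 0.05 s, during which the arm holds its last target.

## Working session

There is one attempt and no reset: what is moved stays moved. The work goes in short steps, Python scripts to look and compute and a shell command to move; the robot and the scene stay as the last step left them, time stands still between calls to the robot, and variables do not carry over. Pictures are saved under pics/ and viewed, and the job is handed in when it is done.

```bash
mkdir -p pics
python3 - <<'E'
from rig import *
import cv2,numpy as np
np.set_printoptions(precision=4,suppress=True)
print(sense())
for n in("scene","top"):
    f=grab_frame(n); cv2.imwrite(f"pics/{n}0.png",f["pixels"][:,:,::-1]); print(n,f["K"],f["extrinsics"])
    for t in("stud_grip","slot","plug_grip","screw_grip"):
        for m in masks_of(n,t): print(n,t,m["conf"],m["centre"],m["pixels"].sum())
E
```

```text
{'clock': 0.0, 'qpos': array([ 1.3386,  0.3536,  1.6341,  0.    ,  1.1552, -0.0024]), 'qvel': array([ 0.0005, -0.0004, -0.0013, -0.0011, -0.001 ,  0.0013]), 'joint_efforts': array([  0.0015, -60.5264, -34.2071,   0.0002,   0.0092,   0.    ]), 'eef_pos': array([142.2388, 608.1222, 230.5727]), 'tcp_rot': array([-3.1402, -0.    ,  2.9118]), 'contact_force': array([-0.0574, -0.1735,  0.2159]), 'wrist_torque': array([-0.016 ,  0.0239, -0.051 ]), 'opening': 1.000981394566664}
scene [[494.2495   0.     328.4664]
 [  0.     494.2495 206.4211]
 [  0.       0.       1.    ]] [[   0.6084    0.5502   -0.5719 1032.9772]
 [   0.7935   -0.4326    0.428  -410.7858]
 [  -0.0119   -0.7142   -0.6999  699.6179]
 [   0.        0.        0.        1.    ]]
scene stud_grip 0.87 [250.9, 206.2] 693
scene stud_grip 0.75 [291.1, 360.5] 856
scene stud_grip 0.6 [256.2, 269.8] 678
scene stud_grip 0.55 [325.0, 314.5] 973
scene slot 0.79 [165.2, 468.5] 15550
scene slot 0.29 [259.7, 274.9] 694
scene plug_grip 0.69 [166.2, 468.4] 15550
scene plug_grip 0.68 [279.3, 230.5] 734
scene screw_grip 0.86 [231.9, 312.8] 727
scene screw_grip 0.45 [282.7, 230.5] 802
top [[432.9197   0.     319.4793]
 [  0.     432.9197 199.0411]
 [  0.       0.       1.    ]] [[  0.0075  -0.9976   0.0691 474.6327]
 [ -1.      -0.0072   0.0053 -44.5091]
 [ -0.0048  -0.0692  -0.9976 959.5522]
 [  0.       0.       0.       1.    ]]
top stud_grip 0.97 [134.5, 384.4] 488
top stud_grip 0.97 [141.1, 333.5] 526
top stud_grip 0.74 [190.2, 379.2] 417
top stud_grip 0.74 [249.7, 407.4] 504
top slot 0.62 [179.6, 165.5] 16006
top plug_grip 0.94 [194.6, 416.2] 401
top screw_grip 0.95 [195.7, 342.8] 376
```

View pics/scene0.png

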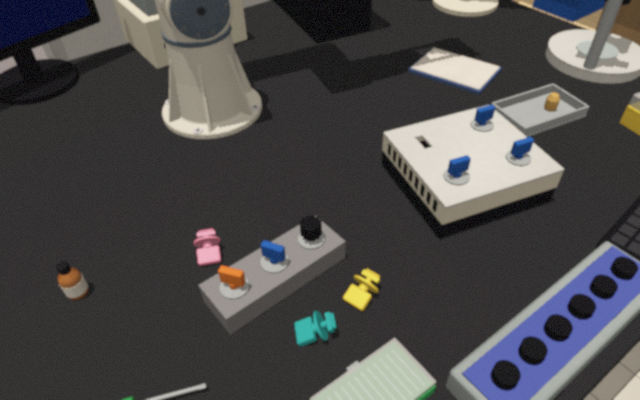

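View pics/top0.png

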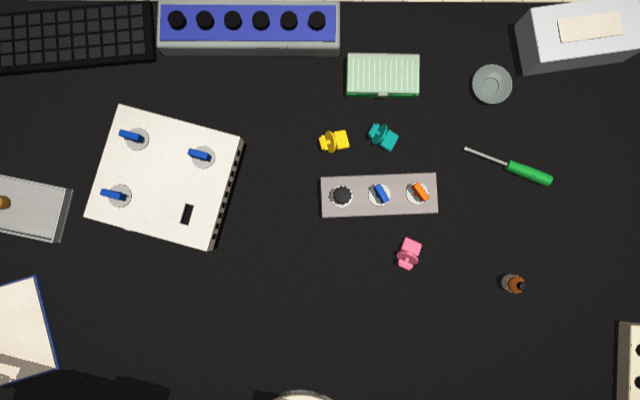

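Top view: the rack holds black (342,195), blue (380,194) and orange (418,192). The open slot is at (187,214), with locked studs near (201,157), (120,195) and (137,139). Next I fit wing and slot poses in both cameras.

```bash
cat > h.py <<'E'
from rig import *
import cv2,numpy as np
from scipy.optimize import minimize
np.set_printoptions(precision=4,suppress=True)
def proj(f,P):
    T=np.linalg.inv(f["extrinsics"]); p=P@T[:3,:3].T+T[:3,3]; q=p@f["K"].T
    return q[:,:2]/q[:,2:]
def box(x,y,yaw,z0,z1,L,W):
    c,s=np.cos(yaw),np.sin(yaw)
    return np.array([[x+c*a-s*b,y+s*a+c*b,z] for a in(-L/2,L/2) for b in(-W/2,W/2) for z in(z0,z1)])
def ray(f,uv,z):
    d=np.linalg.inv(f["K"])@np.array([uv[0],uv[1],1]); d=f["extrinsics"][:3,:3]@d; o=f["extrinsics"][:3,3]
    return o+d*(z-o[2])/d[2]
def soft(f,P,S=8):
    h=cv2.convexHull(proj(f,P).astype(np.float32)); m=np.zeros((400,640),np.uint8)
    cv2.fillConvexPoly(m,np.round((h)*16*1).astype(np.int32),255,cv2.LINE_AA,4)
    return m/255.
def blue(f):
    p=f["pixels"].astype(float); return np.clip((p[...,2]-p[...,0]-20)/110,0,1)
def fit(fs,ms,x0,z0,z1,L,W):
    def c(v):
        return sum(((soft(f,box(v[0],v[1],v[2],z0,z1,L,W))-m)**2).sum() for f,m in zip(fs,ms))
    best=None
    for yaw in np.arange(0,np.pi,np.pi/8):
        r=minimize(c,[*x0,yaw],method="Nelder-Mead",options=dict(initial_simplex=[[x0[0],x0[1],yaw],[x0[0]+8,x0[1],yaw],[x0[0],x0[1]+8,yaw],[x0[0],x0[1],yaw+.3]]))
        if best is None or r.fun<best.fun: best=r
    return best
def around(m,u,v,r):
    o=np.zeros_like(m); o[v-r:v+r,u-r:u+r]=m[v-r:v+r,u-r:u+r]; return o
E
python3 - <<'E'
from h import *
t=grab_frame("top"); s=grab_frame("scene"); 
def go(nm,tu,su,z,h,L,W,dark=False,r=18):
    f=[]
    for fr,u in((t,tu),(s,su)):
        if dark: p=fr["pixels"].astype(float).mean(2); b=np.clip((150-p)/110,0,1)
        else: b=blue(fr)
        f.append(around(b,*u,r))
    x0=ray(t,tu,z)[:2]
    for lab,a in(("top",[0]),("scene",[1]),("both",[0,1])):
        R=fit([[t,s][i] for i in a],[f[i] for i in a],x0,z-h,z+h*(not dark),L,W); print(nm,lab,R.x,R.fun,[f[i].sum() for i in a])
go("stud",(380,194),(273,252),74,15,40,14)
go("B",(201,155),(521,149),119,15,40,14)
go("A",(114,194),(459,167),119,15,40,14)
go("C",(131,136),(485,115),119,15,40,14)
go("slot",(187,214),(424,142),90,0,42,18,True,14)
for f,u,q in((t,(380,194),"t"),(s,(273,252),"s"),(t,(187,214),"ts"),(s,(424,142),"ss")):
    c=f["pixels"][u[1]-25:u[1]+25,u[0]-30:u[0]+30,::-1]
    cv2.imwrite(f"pics/c_{q}.png",cv2.resize(c,None,fx=6,fy=6,interpolation=cv2.INTER_CUBIC))
print(sense()["clock"])
a=[cv2.imread(f"pics/c_{q}.png") for q in("t","s","ts","ss")]
cv2.imwrite("pics/crops.png",np.vstack([np.hstack(a[:2]),np.hstack(a[2:])]))
E
```

```text
stud top [ 548.1696 -165.1332    3.595 ] 68.06891802580698 [np.float64(124.19090909090909)]
stud scene [ 546.2005 -165.1648    0.0958] 127.41687319880148 [np.float64(253.55454545454543)]
stud both [ 547.7415 -165.6911    3.3277] 211.70396046021713 [np.float64(124.19090909090909), np.float64(253.55454545454543)]
B top [618.6093 196.1506   1.1217] 73.12842034691045 [np.float64(135.18181818181816)]
B scene [-15.1971 750.914    2.3501] 106.85280991735537 [np.float64(168.84545454545457)]
B both [620.6954 198.5881   2.1621] 537.1695536363954 [np.float64(135.18181818181816), np.float64(168.84545454545457)]
A top [538.7516 360.8254   1.3965] 79.59374970211711 [np.float64(137.12727272727273)]
A scene [-36.4359 894.9009   1.1334] 110.25487603305784 [np.float64(174.76363636363638)]
A both [540.7095 365.1057   2.114 ] 517.615501412362 [np.float64(137.12727272727273), np.float64(174.76363636363638)]
C top [655.4659 332.3024   1.1578] 78.54509273292854 [np.float64(137.42727272727274)]
C scene [ 142.9913 1255.9345    1.997 ] 88.34768595041324 [np.float64(145.33636363636364)]
C both [654.683  338.1618   2.039 ] 522.8458247145885 [np.float64(137.42727272727274), np.float64(145.33636363636364)]
slot top [502.4661 227.8669   2.9064] 50.10877094315283 [np.float64(153.04848484848486)]
slot scene [502.0031 229.4653   2.6559] 79.5147266944373 [np.float64(40.806060606060605)]
slot both [503.2452 227.2925  -0.2736] 130.91228446783023 [np.float64(153.04848484848486), np.float64(40.806060606060605)]
0.6
```

View pics/crops.png

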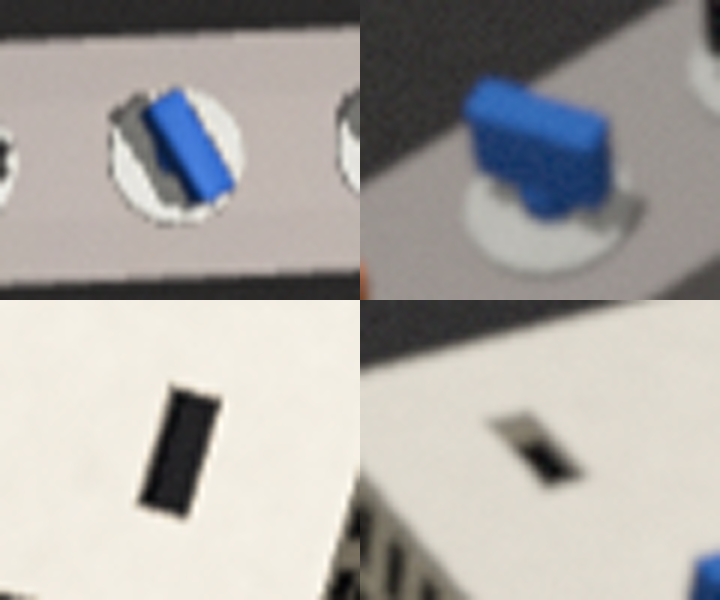

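```bash
cat >> h.py <<'E'
def soft(f,P,S=6):
    h=cv2.convexHull(proj(f,P).astype(np.float32))[:,0]
    lo=np.floor(h.min(0)).astype(int)-2; n=np.ceil(h.max(0)).astype(int)+3-lo
    m=np.zeros((400,640))
    if (lo<0).any() or lo[0]+n[0]>640 or lo[1]+n[1]>400: return m
    b=np.zeros((n[1]*S,n[0]*S),np.uint8)
    cv2.fillConvexPoly(b,np.round(((h-lo+.5)*S-.5)*16).astype(np.int32),1,cv2.LINE_8,4)
    m[lo[1]:lo[1]+n[1],lo[0]:lo[0]+n[0]]=b.reshape(n[1],S,n[0],S).mean((1,3)); return m
def blue(f):
    p=f["pixels"].astype(float); d=p[...,2]-p[...,0]; return np.clip((d-10)/70,0,1)
E
cat > loc.py <<'E'
from h import *
def run(items,t,s):
  out={}
  for nm,tu,su,z,h,L,W,dark,r in items:
    f=[]
    for fr,u in((t,tu),(s,su)):
        if dark: p=fr["pixels"].astype(float).mean(2); b=np.clip((190-p)/150,0,1)
        else: b=blue(fr)
        f.append(around(b,*u,r))
    x0=ray(t,tu,z)[:2]
    for lab,a in(("top",[0]),("scene",[1]),("both",[0,1])):
        if dark and lab!="top": continue
        R=fit([[t,s][i] for i in a],[f[i] for i in a],x0,z-h,z+h,L,W); print(nm,lab,R.x,R.x[2]*57.3%180,R.fun,[f[i].sum() for i in a])
E
python3 - <<'E'
from loc import *
t=grab_frame("top"); s=grab_frame("scene"); 
import pickle; pickle.dump((t,s),open("f0.pkl","wb"))
run([("stud",(380,194),(273,252),74,15,40,14,False,18),
("B",(201,155),(521,149),119,15,40,14,False,18),
("A",(114,194),(459,167),119,15,40,14,False,18),
("C",(131,136),(485,115),119,15,40,14,False,18),
("slot",(187,214),(424,142),90,0,42,18,True,16)],t,s)
E
```

```text
stud top [ 548.4981 -164.9327    0.5204] 29.817915200316904 20.93643487024439 [np.float64(146.48571428571427)]
stud scene [ 547.4313 -165.7762    3.4367] 16.921097258499486 44.720545477450244 [np.float64(379.4714285714286)]
stud both [ 548.163  -165.7518    0.4022] 23.04699497131288 78.09467876039305 [np.float64(146.48571428571427), np.float64(379.4714285714286)]
B top [619.1784 197.1602   1.2436] 71.25688016824239 28.669978584026204 [np.float64(158.87142857142854)]
B scene [ 36.457  644.0909   0.9861] 56.50422787364031 238.45061224489797 [np.float64(271.42857142857144)]
B both [617.5025 201.1043   2.1594] 123.73100535640691 614.6370370370371 [np.float64(158.87142857142854), np.float64(271.42857142857144)]
A top [539.4866 362.9372   1.3713] 78.57657811581278 27.262197656840513 [np.float64(166.07142857142858)]
A scene [ 54.741  687.1368   0.5682] 32.5586326899789 251.28877551020406 [np.float64(283.4142857142857)]
A both [539.396  363.3575   1.4029] 80.38705709876152 584.8665154950869 [np.float64(166.07142857142858), np.float64(283.4142857142857)]
C top [655.3256 331.7511   1.2258] 70.24027920175122 30.12733560090703 [np.float64(166.6142857142857)]
C scene [539.9837 364.7447   1.6734] 95.88498111814769 27.736715797430087 [np.float64(239.5)]
C both [654.6352 334.4824   2.0314] 116.40196772769156 582.4257136558327 [np.float64(166.6142857142857), np.float64(239.5)]
slot top [503.0103 227.5632  -0.255 ] 165.3903879378949 9.433046913580247 [np.float64(163.04888888888885)]
```

Run:
```python
from loc import *
import pickle; t,s=pickle.load(open("f0.pkl","rb"))
run([("B",(201,155),(459,167),119,15,40,14,False,18),
("A",(114,194),(485,115),119,15,40,14,False,18),
("C",(131,136),(521,149),119,15,40,14,False,18)],t,s)
for f,u,n in((t,(380,194),"top"),(s,(273,252),"scene")):
    m=around(blue(f),*u,18)
    for yaw in range(8,41,4):
        y=np.radians(yaw)
        c=lambda v:((soft(f,box(v[0],v[1],y,59,89,40,14))-m)**2).sum()
        r=minimize(c,[548,-165.5],method="Nelder-Mead",options=dict(initial_simplex=[[548,-165],[552,-165],[548,-169]]))
        print(n,yaw,r.x,r.fun)
    f["pixels"]=f["pixels"].copy()
    im=cv2.resize(f["pixels"][u[1]-30:u[1]+30,u[0]-30:u[0]+30,::-1],None,fx=8,fy=8,interpolation=cv2.INTER_CUBIC)
    for yaw,col in((29,(0,255,0)),(17,(0,0,255))):
        h=cv2.convexHull(proj(f,box(548.2,-165.3,np.radians(yaw),59,89,40,14)).astype(np.float32))[:,0]
        cv2.polylines(im,[np.int32((h-np.array(u)+30.5)*8)],True,col,1)
    cv2.imwrite(f"pics/o_{n}.png",im)
cv2.imwrite("pics/o.png",np.hstack([cv2.imread("pics/o_top.png"),cv2.imread("pics/o_scene.png")])[:, :])
```

```text
B top [619.1784 197.1602   1.2436] 71.25688016824239 28.669978584026204 [np.float64(158.87142857142854)]
B scene [620.1663 196.7712   1.6813] 96.33872822598592 47.48921642731167 [np.float64(283.4142857142857)]
B both [619.5279 197.6799   1.5602] 89.3999252891198 124.7160512723608 [np.float64(158.87142857142854), np.float64(283.4142857142857)]
A top [539.4866 362.9372   1.3713] 78.57657811581278 27.262197656840513 [np.float64(166.07142857142858)]
A scene [539.9294 364.6793   1.6718] 95.79285502125572 27.68162320483749 [np.float64(239.5)]
A both [539.7666 363.8653   1.3974] 80.07104057262991 86.86624149659863 [np.float64(166.07142857142858), np.float64(239.5)]
C top [655.3256 331.7511   1.2258] 70.24027920175122 30.12733560090703 [np.float64(166.6142857142857)]
C scene [656.1725 333.1235   1.6164] 92.6188219831864 32.387605190224235 [np.float64(271.42857142857144)]
C both [656.3866 333.6236   1.4634] 83.8520795768931 114.04767888636937 [np.float64(166.6142857142857), np.float64(271.42857142857144)]
top 8 [ 547.9903 -165.339 ] 58.79743575207861
top 12 [ 548.8104 -165.4749] 48.669547745023934
top 16 [ 548.8902 -165.6219] 39.7047549760645
top 20 [ 549.1489 -165.534 ] 31.43623645754598
top 24 [ 548.1971 -165.3337] 25.239168556311412
top 28 [ 548.0168 -165.1815] 22.09498866213152
top 32 [ 548.6365 -165.2769] 21.677748803224993
top 36 [ 548.6499 -165.5871] 23.808613000755862
top 40 [ 548.7775 -165.5842] 28.50815003779289
scene 8 [ 547.9365 -166.1387] 56.11964159737968
scene 12 [ 547.4547 -165.7981] 47.69195200302343
scene 16 [ 547.3454 -165.6004] 45.46221214411691
scene 20 [ 547.3522 -165.9029] 47.22517510707986
scene 24 [ 547.463 -166.028] 52.33910808767952
scene 28 [ 547.7119 -166.2708] 60.29960191484001
scene 32 [ 547.4603 -166.1144] 69.54759574200051
scene 36 [ 547.0569 -166.014 ] 80.03141408415217
scene 40 [ 546.9255 -166.1635] 90.75969891660367
```

```bash
python3 -c "
import cv2;i=cv2.imread('pics/o.png');cv2.imwrite('pics/o2.png',cv2.resize(i,(800,400)))"
```

```text
(no output)
```

View pics/o2.png

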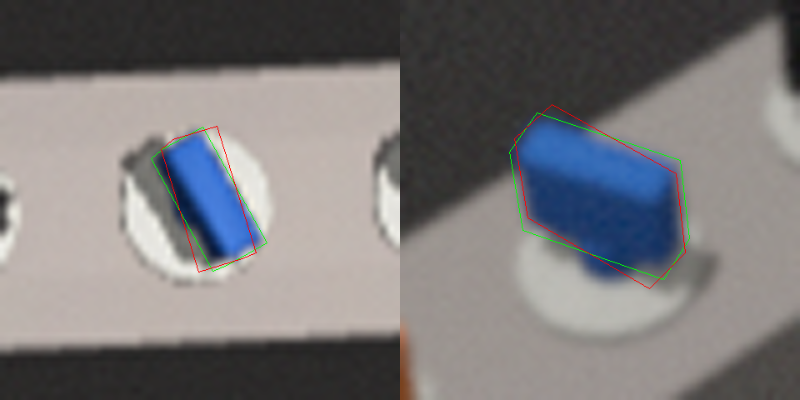

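Both views agree with a stud at about (548, -165.5) and wing yaw about 28°. The slot is at about (503, 227.6) with yaw -14.7°, and locked studs A and B confirm this. The arm goes to above the stud.

```bash
for i in 1; do python3 -m inch '[{"gripper":0.05,"tx":-0.0238,"ty":-0.0275,"tz":0,"spin":0},{"gripper":0.05,"tx":-0.0238,"ty":-0.0275,"tz":0,"spin":0},{"gripper":0.05,"tx":-0.0238,"ty":-0.0275,"tz":0,"spin":0},{"gripper":0.05,"tx":-0.0238,"ty":-0.0275,"tz":0,"spin":0},{"gripper":0.05,"tx":-0.0238,"ty":-0.0275,"tz":0,"spin":0},{"gripper":0.05,"tx":-0.0238,"ty":-0.0275,"tz":0,"spin":0},{"gripper":0.05,"tx":-0.0238,"ty":-0.0275,"tz":0,"spin":0},{"gripper":0.05,"tx":-0.0238,"ty":-0.0275,"tz":0,"spin":0}]' 60; done
```

```text
clock: 1.5
eef_pos: [278.1, 349.7, 231.5]
tcp_rot: [3.141, 0.0, 2.912]
contact_force: [0.1, 0.4, 0.3]
opening: 0.591
```

```bash
python3 -m inch '[{"gripper":0.05,"tx":-0.0238,"ty":-0.0275,"tz":0,"spin":0},{"gripper":0.05,"tx":-0.0238,"ty":-0.0275,"tz":0,"spin":0},{"gripper":0.05,"tx":-0.0238,"ty":-0.0275,"tz":0,"spin":0},{"gripper":0.05,"tx":-0.0238,"ty":-0.0275,"tz":0,"spin":0},{"gripper":0.05,"tx":-0.0238,"ty":-0.0275,"tz":0,"spin":0},{"gripper":0.05,"tx":-0.0238,"ty":-0.0275,"tz":0,"spin":0},{"gripper":0.05,"tx":-0.0238,"ty":-0.0275,"tz":0,"spin":0},{"gripper":0.05,"tx":-0.0238,"ty":-0.0275,"tz":0,"spin":0}]'
python3 -m inch '[{"gripper":0.05,"tx":-0.0238,"ty":-0.0275,"tz":0,"spin":0},{"gripper":0.05,"tx":-0.0238,"ty":-0.0275,"tz":0,"spin":0},{"gripper":0.05,"tx":-0.0238,"ty":-0.0275,"tz":0,"spin":0},{"gripper":0.05,"tx":-0.0238,"ty":-0.0275,"tz":0,"spin":0},{"gripper":0.05,"tx":-0.0238,"ty":-0.0275,"tz":0,"spin":0},{"gripper":0.05,"tx":-0.0238,"ty":-0.0275,"tz":0,"spin":0},{"gripper":0.05,"tx":-0.0238,"ty":-0.0275,"tz":0,"spin":0},{"gripper":0.05,"tx":-0.0238,"ty":-0.0275,"tz":0,"spin":0}]'
python3 -m inch '[{"spin":8.5,"tx":0,"ty":0,"tz":0,"gripper":0.05},{"spin":8.5,"tx":0,"ty":0,"tz":0,"gripper":0.05},{"spin":8.5,"tx":0,"ty":0,"tz":0,"gripper":0.05},{"spin":8.5,"tx":0,"ty":0,"tz":0,"gripper":0.05},{"spin":8.5,"tx":0,"ty":0,"tz":0,"gripper":0.05},{"spin":8.5,"tx":0,"ty":0,"tz":0,"gripper":0.05},{"spin":8.5,"tx":0,"ty":0,"tz":0,"gripper":0.05},{"spin":8.5,"tx":0,"ty":0,"tz":0,"gripper":0.05}]'
python3 -m inch '[{"spin":8.5,"tx":0,"ty":0,"tz":0,"gripper":0.05},{"spin":8.5,"tx":0,"ty":0,"tz":0,"gripper":0.05},{"spin":8.5,"tx":0,"ty":0,"tz":0,"gripper":0.05},{"spin":8.5,"tx":0,"ty":0,"tz":0,"gripper":0.05},{"spin":8.5,"tx":0,"ty":0,"tz":0,"gripper":0.05},{"spin":8.5,"tx":0,"ty":0,"tz":0,"gripper":0.05},{"spin":8.5,"tx":0,"ty":0,"tz":0,"gripper":0.05},{"spin":2.5,"tx":0,"ty":0,"tz":0,"gripper":0.05}]'
```

```text
clock: 2.3
eef_pos: [413.5, 92.0, 231.6]
tcp_rot: [3.141, 0.001, 2.912]
contact_force: [0.3, 0.8, -0.3]
opening: 0.588
clock: 3.1
eef_pos: [548.8, -165.7, 231.4]
tcp_rot: [3.142, 0.0, 2.912]
contact_force: [0.3, -0.1, -0.7]
opening: 0.588
clock: 3.9
eef_pos: [548.2, -164.2, 231.4]
tcp_rot: [3.142, 0.0, 1.719]
contact_force: [0.8, 0.2, -0.1]
opening: 0.583
clock: 4.7
eef_pos: [548.2, -164.2, 231.4]
tcp_rot: [3.142, -0.0, 0.637]
contact_force: [-0.5, -0.8, 0.3]
opening: 0.588
```

```bash
python3 -m inch '[{"spin":4.3,"tx":0,"ty":0.001,"tz":0.02,"gripper":0.05},{"spin":4.2,"tx":0,"ty":0,"tz":0.02,"gripper":0.05},{"spin":0,"tx":0,"ty":0,"tz":0.02,"gripper":0.05},{"spin":0,"tx":0,"ty":0,"tz":0.02,"gripper":0.05},{"spin":0,"tx":0,"ty":0,"tz":0.02,"gripper":0.05},{"spin":0,"tx":0,"ty":0,"tz":0.02,"gripper":0.05},{"spin":0,"tx":0,"ty":0,"tz":0.0,"gripper":0.05},{"spin":0,"tx":0,"ty":0,"tz":0,"gripper":0.05}]'
python3 - <<'E'
from h import *
for n,u in(("top",(380,194)),("scene",(273,240))):
    f=grab_frame(n); cv2.imwrite(f"pics/{n}1.png",cv2.resize(f["pixels"][u[1]-50:u[1]+50,u[0]-65:u[0]+65,::-1],None,fx=6,fy=6,interpolation=cv2.INTER_CUBIC))
E
```

```text
clock: 5.5
eef_pos: [548.8, -165.0, 111.5]
tcp_rot: [-3.141, 0.0, 0.494]
contact_force: [-0.2, -0.1, -0.5]
opening: 0.587
```

View pics/scene1.png

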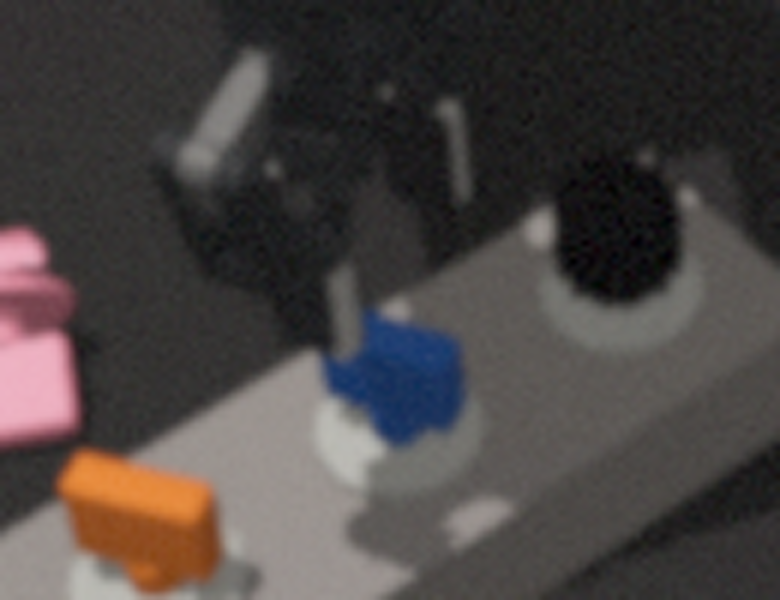

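The jaws straddle the blue wing: its centre is near crop pixel (410,380) and a finger is at (345,310). I'm descending and closing.

```bash
python3 -m inch '[{"spin":0,"tx":0,"ty":0,"tz":0.012,"gripper":0.05},{"spin":0,"tx":0,"ty":0,"tz":0.012,"gripper":0.05},{"spin":0,"tx":0,"ty":0,"tz":0.01,"gripper":0.05},{"spin":0,"tx":0,"ty":0,"tz":0.01,"gripper":0.05},{"spin":0,"tx":0,"ty":0,"tz":0.006,"gripper":0.05},{"spin":0,"tx":0,"ty":0,"tz":0.003,"gripper":0.05},{"spin":0,"tx":0,"ty":0,"tz":0.0,"gripper":0.05},{"spin":0,"tx":0,"ty":0,"tz":0,"gripper":0.05}]'
```

```text
clock: 6.4
eef_pos: [549.0, -165.1, 58.5]
tcp_rot: [3.141, -0.0, 0.495]
contact_force: [-0.1, -0.4, -0.7]
opening: 0.582
```

```bash
python3 -m inch '[{"spin":0,"tx":0,"ty":0,"tz":0,"gripper":0.025},{"spin":0,"tx":0,"ty":0,"tz":0,"gripper":0.02},{"spin":0,"tx":0,"ty":0,"tz":0,"gripper":0.0},{"spin":0,"tx":0,"ty":0,"tz":0,"gripper":0.0},{"spin":0,"tx":0,"ty":0,"tz":0,"gripper":0.0},{"spin":0,"tx":0,"ty":0,"tz":0,"gripper":0.0},{"spin":0,"tx":0,"ty":0,"tz":0,"gripper":0.0},{"spin":0,"tx":0,"ty":0,"tz":0,"gripper":0.0}]' 60
```

```text
clock: 7.2
eef_pos: [549.1, -165.1, 58.7]
tcp_rot: [3.141, -0.0, 0.495]
contact_force: [-1.2, 0.7, 5.9]
opening: 0.15
```

```bash
python3 -m inch '[{"spin":0,"tx":0,"ty":0,"tz":-0.01,"gripper":0.0},{"spin":0,"tx":0,"ty":0,"tz":-0.02,"gripper":0.0},{"spin":0,"tx":0,"ty":0,"tz":-0.02,"gripper":0.0},{"spin":0,"tx":0,"ty":0,"tz":-0.02,"gripper":0.0},{"spin":0,"tx":0,"ty":0,"tz":-0.02,"gripper":0.0},{"spin":0,"tx":0,"ty":0,"tz":-0.02,"gripper":0.0},{"spin":0,"tx":0,"ty":0,"tz":-0.02,"gripper":0.0},{"spin":0,"tx":0,"ty":0,"tz":0,"gripper":0.0}]'
python3 - <<'E'
from h import *
for n in("top","scene"):
    f=grab_frame(n); cv2.imwrite(f"pics/{n}2.png",f["pixels"][:,:,::-1])
s=sense(); y=s["tcp_rot"][2]; d=np.array([503,227.6])-s["eef_pos"][:2]
print(s["eef_pos"],y,"tx,ty",d@[np.cos(y),np.sin(y)],d@[np.sin(y),-np.cos(y)],"spin",np.degrees(y)+14.7)
E
```

```text
clock: 8.0
eef_pos: [550.3, -165.4, 191.2]
tcp_rot: [3.138, -0.003, 0.494]
contact_force: [-0.0, 0.3, -1.3]
opening: 0.15
[ 548.6823 -164.9472  188.2421] 0.49456398314754546 tx,ty 146.11326806947426 -367.1935288237193 spin 43.03642893353353
```

View pics/scene2.png

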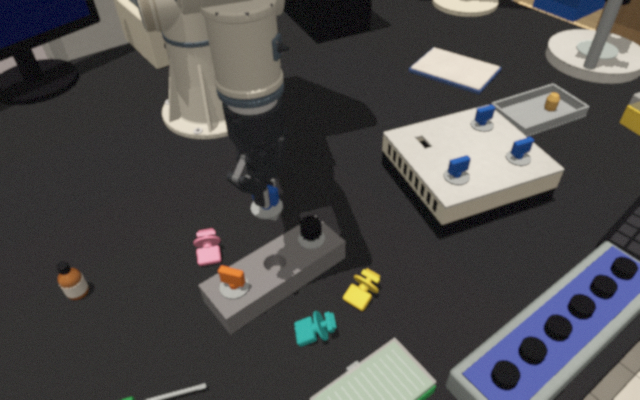

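The stud is lifted in the gripper at (268,195), its pocket at (275,262) is empty, and the orange and black fasteners are still in place. The carry comes next.

```bash
python3 -m inch '[{"spin":0,"tx":0.0143,"ty":-0.036,"tz":0,"gripper":0.0},{"spin":0,"tx":0.0143,"ty":-0.036,"tz":0,"gripper":0.0},{"spin":0,"tx":0.0143,"ty":-0.036,"tz":0,"gripper":0.0},{"spin":0,"tx":0.0143,"ty":-0.036,"tz":0,"gripper":0.0},{"spin":0,"tx":0.0143,"ty":-0.036,"tz":0,"gripper":0.0},{"spin":0,"tx":0.0143,"ty":-0.036,"tz":0,"gripper":0.0},{"spin":0,"tx":0.0143,"ty":-0.036,"tz":0,"gripper":0.0},{"spin":0,"tx":0.0143,"ty":-0.036,"tz":0,"gripper":0.0}]'
python3 -m inch '[{"spin":0,"tx":0.0143,"ty":-0.036,"tz":0,"gripper":0.0},{"spin":0,"tx":0.0143,"ty":-0.036,"tz":0,"gripper":0.0},{"spin":7.2,"tx":0,"ty":0,"tz":0,"gripper":0.0},{"spin":7.2,"tx":0,"ty":0,"tz":0,"gripper":0.0},{"spin":7.2,"tx":0,"ty":0,"tz":0,"gripper":0.0},{"spin":7.2,"tx":0,"ty":0,"tz":0,"gripper":0.0},{"spin":7.2,"tx":0,"ty":0,"tz":0,"gripper":0.0},{"spin":7.0,"tx":0,"ty":0,"tz":0,"gripper":0.0}]'
python3 -m inch '[{"spin":0,"tx":0,"ty":0,"tz":0.01,"gripper":0.0},{"spin":0,"tx":0,"ty":0,"tz":0.01,"gripper":0.0},{"spin":0,"tx":0,"ty":0,"tz":0.01,"gripper":0.0},{"spin":0,"tx":0,"ty":0,"tz":0.01,"gripper":0.0},{"spin":0,"tx":0,"ty":0,"tz":0.01,"gripper":0.0},{"spin":0,"tx":0,"ty":0,"tz":0,"gripper":0.0},{"spin":0,"tx":0,"ty":0,"tz":0,"gripper":0.0},{"spin":0,"tx":0,"ty":0,"tz":0,"gripper":0.0}]'
```

```text
clock: 8.9
eef_pos: [511.5, 144.1, 186.8]
tcp_rot: [-3.141, 0.002, 0.494]
contact_force: [0.4, -0.6, -1.0]
opening: 0.158
clock: 9.7
eef_pos: [502.9, 219.4, 186.6]
tcp_rot: [3.14, 0.002, -0.261]
contact_force: [-0.0, -0.7, -0.9]
opening: 0.153
clock: 10.5
eef_pos: [504.2, 219.9, 138.7]
tcp_rot: [-3.141, -0.001, -0.256]
contact_force: [0.9, -0.4, -1.9]
opening: 0.152
```

Run:
```python
from h import *
f=grab_frame("scene");g=grab_frame("top")
import pickle; pickle.dump((g,f),open("f3.pkl","wb"))
c=lambda f,u,v:cv2.resize(f["pixels"][v-50:v+50,u-65:u+65,::-1],(520,400),interpolation=cv2.INTER_CUBIC)[:, 65:455]
cv2.imwrite("pics/s3.png",np.hstack([c(f,424,115),c(g,187,214)]))
s=sense(); y=s["tcp_rot"][2]; d=np.array([503,227.6])-s["eef_pos"][:2]
print(s["eef_pos"],np.degrees(y),"tx,ty",d@[np.cos(y),np.sin(y)],d@[np.sin(y),-np.cos(y)],"spin",np.degrees(y)+14.7,s["clock"])
```

```text
[504.2106 219.9159 138.8458] -14.661196829890315 tx,ty -3.1160659490932408 -7.127495931021532 spin 0.03880317010968426 10.6
```

View pics/s3.png

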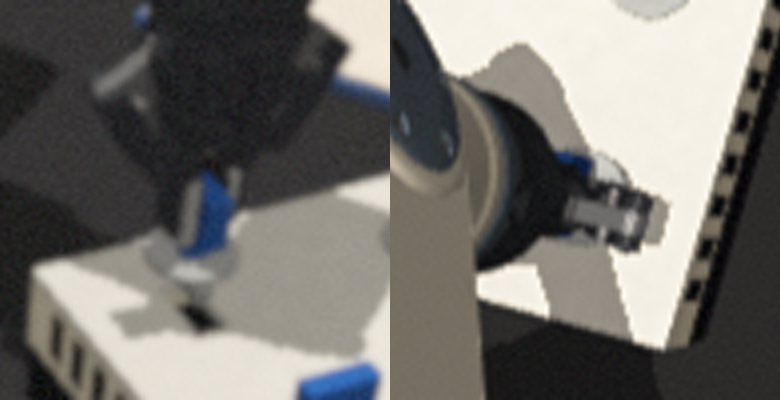

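```bash
python3 -m inch '[{"spin":0,"tx":-0.002,"ty":-0.004,"tz":0,"gripper":0.0},{"spin":0,"tx":0,"ty":-0.003,"tz":0,"gripper":0.0},{"spin":0,"tx":0,"ty":0,"tz":0,"gripper":0.0},{"spin":0,"tx":0,"ty":0,"tz":0,"gripper":0.0},{"spin":0,"tx":0,"ty":0,"tz":0,"gripper":0.0},{"spin":0,"tx":0,"ty":0,"tz":0,"gripper":0.0},{"spin":0,"tx":0,"ty":0,"tz":0,"gripper":0.0},{"spin":0,"tx":0,"ty":0,"tz":0,"gripper":0.0}]'
python3 - <<'E'
from h import *
f=grab_frame("scene");g=grab_frame("top")
s=sense(); e=s["eef_pos"]; print(e,s["tcp_rot"])
zd=e[2]-9.5-4 # disc underside
out=[]
for fr,u,v in((f,424,115),(g,187,214)):
    im=cv2.resize(fr["pixels"][v-50:v+50,u-50:u+50,::-1],(800,800),interpolation=cv2.INTER_CUBIC)
    def dr(P,c):
        p=proj(fr,P); cv2.polylines(im,[np.int32((p-[u-50,v-50]+.5)*8)],True,c,1)
    a=np.linspace(0,6.28,40)
    for z,c in((zd,(0,255,0)),(zd+4,(0,255,0))): dr(np.c_[503+24*np.cos(a),227.6+24*np.sin(a),0*a+z],c)
    h=box(503,227.6,-.2566,zd-17,zd-9,32,10); 
    for k in(0,1): dr(h[[k,2+k,6+k,4+k]],(0,0,255))
    h=box(503,227.6,-.2566,zd+14,zd+44,40,14); 
    for k in(0,1): dr(h[[k,2+k,6+k,4+k]],(255,0,255))
    h=box(503,227.6,-.2566,90,90,42,18); dr(h[[0,2,6,4]],(255,255,0))
    out.append(im[200:,:][:600])
cv2.imwrite("pics/s4.png",out[0]);cv2.imwrite("pics/t4.png",out[1])
E
```

```text
clock: 11.4
eef_pos: [503.7, 227.0, 138.3]
tcp_rot: [3.142, 0.0, -0.256]
contact_force: [-0.2, -0.7, -1.5]
opening: 0.153
[503.6632 226.9973 138.2891] [ 3.1416  0.     -0.256 ]
```

View pics/s4.png

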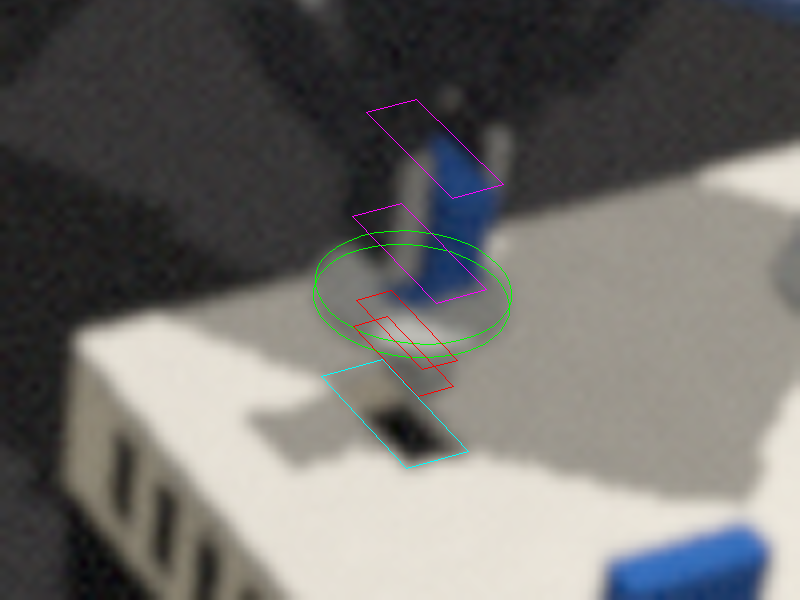

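View pics/t4.png

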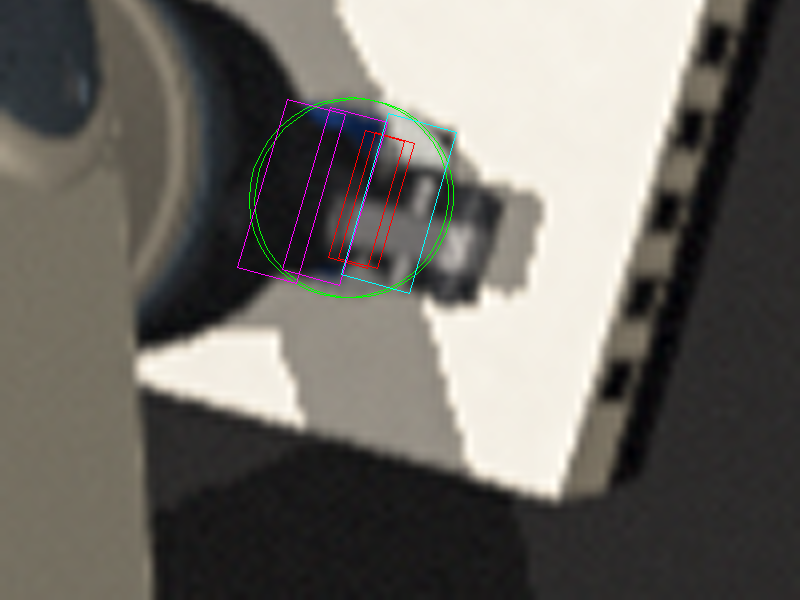

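The projected model matches the stud in both views: the scene wing corner is at (503,185) and the key tip at (453,387), both above the slot outline. I'm lowering it in stages.

```bash
python3 -m inch '[{"spin":0,"tx":0,"ty":0,"tz":0.005,"gripper":0.0},{"spin":0,"tx":0,"ty":0,"tz":0.005,"gripper":0.0},{"spin":0,"tx":0,"ty":0,"tz":0.004,"gripper":0.0},{"spin":0,"tx":0,"ty":0,"tz":0.004,"gripper":0.0},{"spin":0,"tx":0,"ty":0,"tz":0.004,"gripper":0.0},{"spin":0,"tx":0,"ty":0,"tz":0,"gripper":0.0},{"spin":0,"tx":0,"ty":0,"tz":0,"gripper":0.0},{"spin":0,"tx":0,"ty":0,"tz":0,"gripper":0.0}]'
```

```text
clock: 12.3
eef_pos: [503.8, 227.1, 116.5]
tcp_rot: [-3.141, -0.0, -0.256]
contact_force: [0.7, -0.1, -1.5]
opening: 0.155
```

```bash
python3 -m inch '[{"spin":0,"tx":0,"ty":0,"tz":0.004,"gripper":0.0},{"spin":0,"tx":0,"ty":0,"tz":0.004,"gripper":0.0},{"spin":0,"tx":0,"ty":0,"tz":0.002,"gripper":0.0},{"spin":0,"tx":0,"ty":0,"tz":0.001,"gripper":0.0},{"spin":0,"tx":0,"ty":0,"tz":0.001,"gripper":0.0},{"spin":0,"tx":0,"ty":0,"tz":0,"gripper":0.0},{"spin":0,"tx":0,"ty":0,"tz":0,"gripper":0.0},{"spin":0,"tx":0,"ty":0,"tz":0,"gripper":0.0}]'
```

```text
clock: 13.1
eef_pos: [503.7, 227.1, 104.4]
tcp_rot: [-3.141, -0.0, -0.256]
contact_force: [0.4, 0.4, -1.0]
opening: 0.157
```

```bash
python3 -m inch '[{"spin":0,"tx":0,"ty":0,"tz":0.0005,"gripper":0.0},{"spin":0,"tx":0,"ty":0,"tz":0,"gripper":0.0},{"spin":0,"tx":0,"ty":0,"tz":0.0005,"gripper":0.0},{"spin":0,"tx":0,"ty":0,"tz":0,"gripper":0.0},{"spin":0,"tx":0,"ty":0,"tz":0.0005,"gripper":0.0},{"spin":0,"tx":0,"ty":0,"tz":0,"gripper":0.0},{"spin":0,"tx":0,"ty":0,"tz":0,"gripper":0.0},{"spin":0,"tx":0,"ty":0,"tz":0,"gripper":0.0}]'
```

```text
clock: 13.9
eef_pos: [503.7, 227.0, 103.7]
tcp_rot: [-3.141, -0.0, -0.256]
contact_force: [-4.7, -2.9, 10.5]
opening: 0.15
```

Contact is 10.5 N at z=103.7, and seated was predicted at about 103.5. I'll ease off 0.5 mm and turn 90° (spin negative).

```bash
python3 -m inch '[{"spin":0,"tx":0,"ty":0,"tz":-0.0007,"gripper":0.0},{"spin":-7.5,"tx":0,"ty":0,"tz":0,"gripper":0.0},{"spin":-7.5,"tx":0,"ty":0,"tz":0,"gripper":0.0},{"spin":-7.5,"tx":0,"ty":0,"tz":0,"gripper":0.0},{"spin":-7.5,"tx":0,"ty":0,"tz":0,"gripper":0.0},{"spin":0,"tx":0,"ty":0,"tz":0,"gripper":0.0},{"spin":0,"tx":0,"ty":0,"tz":0,"gripper":0.0},{"spin":0,"tx":0,"ty":0,"tz":0,"gripper":0.0}]'
```

```text
clock: 14.7
eef_pos: [504.0, 227.2, 103.8]
tcp_rot: [-3.141, -0.001, 0.265]
contact_force: [-0.0, -0.3, 4.0]
opening: 0.155
```

```bash
python3 -m inch '[{"spin":-7.5,"tx":0,"ty":0,"tz":0,"gripper":0.0},{"spin":-7.5,"tx":0,"ty":0,"tz":0,"gripper":0.0},{"spin":-7.5,"tx":0,"ty":0,"tz":0,"gripper":0.0},{"spin":-7.5,"tx":0,"ty":0,"tz":0,"gripper":0.0},{"spin":-7.5,"tx":0,"ty":0,"tz":0,"gripper":0.0},{"spin":-7.5,"tx":0,"ty":0,"tz":0,"gripper":0.0},{"spin":-7.5,"tx":0,"ty":0,"tz":0,"gripper":0.0},{"spin":-7.5,"tx":0,"ty":0,"tz":0,"gripper":0.0}]'
python3 -m inch '[{"spin":0,"tx":0,"ty":0,"tz":0,"gripper":0.0},{"spin":0,"tx":0,"ty":0,"tz":0,"gripper":0.0},{"spin":0,"tx":0,"ty":0,"tz":0,"gripper":0.02},{"spin":0,"tx":0,"ty":0,"tz":0,"gripper":0.03},{"spin":0,"tx":0,"ty":0,"tz":0,"gripper":0.045},{"spin":0,"tx":0,"ty":0,"tz":0,"gripper":0.045},{"spin":0,"tx":0,"ty":0,"tz":0,"gripper":0.045},{"spin":0,"tx":0,"ty":0,"tz":0,"gripper":0.045}]'
```

```text
clock: 15.5
eef_pos: [503.9, 227.2, 103.8]
tcp_rot: [3.141, -0.0, 1.318]
contact_force: [-0.7, -0.5, 5.1]
opening: 0.152
clock: 16.3
eef_pos: [503.6, 227.0, 103.4]
tcp_rot: [-3.141, 0.0, 1.314]
contact_force: [0.4, -0.0, -0.4]
opening: 0.525
```

```bash
python3 -m inch '[{"spin":0,"tx":0,"ty":0,"tz":-0.005,"gripper":0.045},{"spin":0,"tx":0,"ty":0,"tz":-0.01,"gripper":0.045},{"spin":0,"tx":0,"ty":0,"tz":-0.02,"gripper":0.045},{"spin":0,"tx":0,"ty":0,"tz":-0.03,"gripper":0.045},{"spin":0,"tx":0,"ty":0,"tz":-0.03,"gripper":0.045},{"spin":0,"tx":0,"ty":0,"tz":-0.03,"gripper":0.045},{"spin":0,"tx":0,"ty":0,"tz":-0.03,"gripper":0.045},{"spin":0,"tx":0,"ty":0,"tz":0,"gripper":0.045}]'
python3 - <<'E'
from h import *
f=grab_frame("scene");cv2.imwrite("pics/s5.png",f["pixels"][:,:,::-1])
cv2.imwrite("pics/s5c.png",cv2.resize(f["pixels"][80:230,360:580,::-1],None,fx=3.5,fy=3.5,interpolation=cv2.INTER_CUBIC))
E
```

```text
clock: 17.1
eef_pos: [505.8, 228.0, 263.8]
tcp_rot: [3.135, -0.005, 1.315]
contact_force: [0.5, -0.2, 0.6]
opening: 0.527
```

View pics/s5c.png

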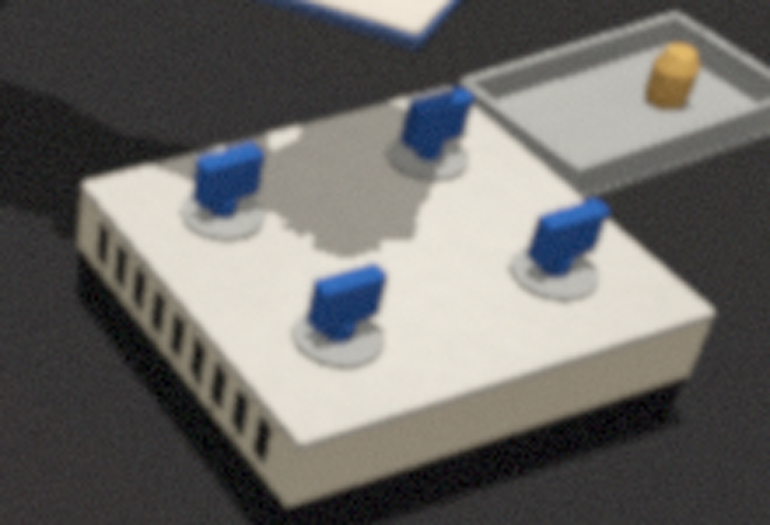

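The stud at crop pixel (228,185) sits flat, with its wing parallel to the other three. I'll do one numeric check and then hand in.

Run:
```python
from h import *
import pickle
t0,s0=pickle.load(open("f0.pkl","rb"))
f=grab_frame("scene")
u=(425,130); m=around(blue(f),*u,16)
for y in (65,75,85,95):
    c=lambda v:((soft(f,box(v[0],v[1],np.radians(y),104,134,40,14))-m)**2).sum()
    r=minimize(c,[503,227],method="Nelder-Mead",options=dict(initial_simplex=[[503,227],[508,227],[503,232]])); print(y,r.x,r.fun)
for n in("plug_grip","screw_grip"):
    print(n,[(q["conf"],q["centre"]) for q in masks_of("scene",n)])
d=cv2.absdiff(f["pixels"],s0["pixels"])[210:330,200:350]
print(d[:, :55].mean(), d[:50,90:130].mean())
s=sense();print(s["clock"],s["contact_force"]); sign_off()
```

```text
65 [504.15   225.8435] 83.21382275132275
75 [504.8872 227.5093] 66.77158289241623
85 [504.5018 226.6718] 47.00925925925926
95 [504.5317 227.1178] 33.24232804232804
plug_grip [(0.61, [280.4, 230.1])]
screw_grip [(0.58, [234.6, 309.8])]
3.6856060606060606 4.097333333333333
17.3 [0.3293 0.756  0.4114]
the job is handed in; nothing more can be done
```

View pics/s5.png

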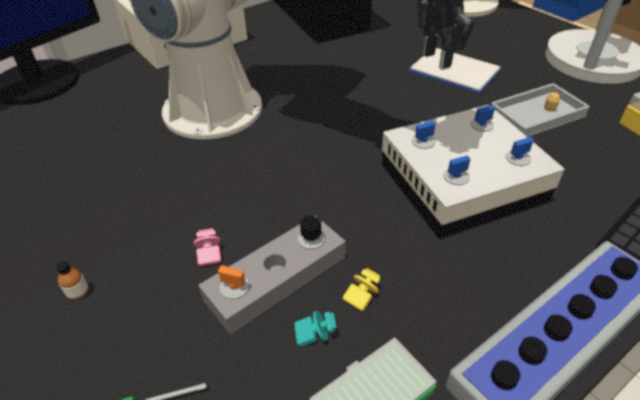

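The blue-winged stud is in the open slot, turned a quarter turn and released, and I handed the job in at 17.3 s. I gripped it in the rack, lowered its key through the slot until the disc touched the cover (about 10 N at the predicted height), turned it 90°, opened the gripper and lifted clear.

**Position:** the final scene picture puts the stud about 2 mm from the slot centre, with its disc flat on the cover. That check used the scene camera alone; I took no final top view.

**Wing angle:** the measured tool turn was 90°, and in the picture the wing is parallel to the other three. My numeric fit disagreed: it kept improving up to 95°, the last angle I tried, against the expected 75°. The same fit gave 93–96° on the locked studs, whose wings should be at about 75°. I took it as a bias in the fit, so it does not confirm the angle.

**Orange and black fasteners:** both are still in their pockets. The network centres moved by at most about 4 pixels from the first picture, and the picture shows no change.

**Robot:** the contact force was near zero after release.

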